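Clamp the glued handle block against a straightedge

ROBOT

A 7-joint arm with a two-finger parallel gripper is mounted at the origin on the work surface. World frame = base frame: x ahead of the robot, y to its left, z up, the work surface at z = 0. Lengths are in m, angles in degrees, forces in N, time in s.
With the tool pointing down it reaches from about 0.425 to 0.875 m from the base axis. Payload 4.7 kg.
Tool frame: the origin (TCP) lies midway between the tips of the shut fingers; the grasp point (between the pads) lies 19 mm behind it; z points along the fingers, x is the direction in which the jaws open and shut, and the axes are right-handed (so a half turn about z gives the same grasp; the last joint's range is limited). The gripper opens to 87 mm and grips with 3 to 60 N. Pads are 19 mm wide; open, the fingers measure 117 mm over their backs; the gripper's body (75 mm by 190 mm) begins 51 mm behind the grasp point.
Start: joints at [69.391, 18.392, -4.016, 83.108, 1.295, 78.541, -3.26], TCP at [0.237, -0.605, 0.223] pointing down, gripper open.
Joint ranges: [-163.93, 163.93], [-17.29, 119.83], [-79.2, 71.16], [3.27, 140.29], [-89.18, 269.18], [5.43, 117.66], [-154.24, 154.24]. Speed limits (degrees/s): [147.25, 147.25, 180, 180, 180, 180, 180].

INTERFACE

Orientations are given as [roll, pitch, yaw] about the fixed x, y, z axes, in that order (R = Rz(yaw) Ry(pitch) Rx(roll)).
In Python, from cell import env gives the robot as it stands.
- The arm moves only by the tool carry_out, never from a script. Its argument "plan" is a list of rows, each an object with "grip": the closure, from 0 (fully open) to 1 (shut); "dp": the shift along the tool's x, y, z in m, a list of three; "rotation": the turn, a rotation vector about the tool's x, y, z in degrees, a list of three. In form: [{"grip": grip, "dp": [dx, dy, dz], "rotation": [wx, wy, wz]}, ...]. A call has 1 to 8 rows; each row shifts and turns the pose as measured when the row begins, along the tool's axes as they then stand; what a row does not reach is not made up. A row lasts 1/12 s, in which the tool goes at most 41.7 mm and 7.16 degrees, less where a joint would pass 70% of its speed; a pose out of reach is approached as far as the arm can. A call is refused whole if a number of a shift passes 0.0417 or a number of a turn 7.16, either way. A call with a gripper value outside its range is refused whole. The fingers move at their own pace and stop on an object; "force" is the grip in N (left out, the last holds). Time passes only in rows, so rows that do not move let the fingers close. It gives the time, the measured TCP pose, the force and the opening at its end, in the units of the state.
- env.get_obs(): the state, without advancing time (a new reading comes with each control period).
- env.read_camera(name): name is "side" or "top"; returns the picture (420x560x3 uint8, red, green, blue); there is no depth.
- env.camera_params(name): a dict with "fx", "fy", "cx", "cy" (pixels), "R" (3x3) and "t" (3): a world point X has camera coordinates R X + t. Camera axes: x right, y down, z forward; pixel columns grow to the right and rows downward; lengths in m; the calibration is good to about 2 mm. A picture is of the moment at which its call begins. camera_params takes no time and is no camera call.
- env.sign_off(): hands the job in, once; it reports no verdict.
The state is a dict: "time_s": time; "qpos": joint angles; "joint_velocities": joint speeds; "effort": joint torques, N m; "tool_pos": TCP position; "tool_rot": TCP orientation; "force": force on the tool from outside, world axes, zero at the start; "wrist_torque": the same for the moment, N m; "grip_width": finger opening in m.
Only numpy, scipy, OpenCV 4.12 (cv2) and the standard library are available. Lean on these libraries where they do the work, as an engineer would, in place of code of your own. Each camera call takes 0.05 s, during which the arm holds its last target. There are 200 camera calls.

TASK

The freshly glued wooden handle block of the tortilla press lies in the ratchet clamp. Stand the aluminium straightedge on the clamp's board, flat face flush against and roughly centred on the block's free face (its foot strip towards the ratchet bar), and let go of it; then pump the lever until the bar's sprung foot bears on the straightedge and is pushed in by about half its travel, never to the stop, which would crush the block. Finish while still holding the lever down with the gripper so that the pressure stays on, and leave everything else where it is.

Things in the scene. Friction and masses are not known exactly. Their poses are not given: they have to be found in the camera images.
- clamp: Ratchet clamp screwed to the table: wooden board 140 (x) x 400 (y) x 15 mm. Origin: centre of its underside, on the table; z up; y runs from the fixed jaw (y -190 to -164 mm, 60 high over the table) to the pump lever (+y end). The ratchet bar runs along y at x 0, 33 mm over the table, through a guide (y 22 to 38, 49 high) and two cheek plates (y 51 to 113, x +-22, 94 high).
- lever: The steel pump lever on the clamp. Origin: on its pivot, 80.5 mm above the table, between the cheek plates (x 0, y 80 mm in the clamp); it turns about its x axis, and its axes are like the clamp's when the lever is up.
- block: The glued wooden block, 60 (x) x 50 (y) x 34 mm high, loose, lying on the board against (within 2 mm of) the fixed jaw, axes like the clamp's. Origin: centre of its underside. The free face is its +y face, 25 mm from the origin.
- straightedge_centre (a point): Middle of the upright plate of the loose aluminium straightedge, 37.5 mm above its underside. Plate 110 (x) x 8 (y) x 75 mm (z), standing upright, about 0.2 kg. The -y side is the flat face; a foot strip 5 mm thick sticks out 16 mm from the +y side at the bottom. Seat it with its axes like the block's. It stands 41 mm taller than the block: pinch it across the 8 mm there.
- straightedge_face (a point): Point on the flat (-y) face of the straightedge, mid-length, 17 mm above its underside; axes as straightedge_centre.
- foot_face (a point): Centre of the front face (it looks to the clamp's -y) of the sprung round steel foot, 20 mm diameter, at the end of the ratchet bar, 33 mm above the table. It starts 38 to 62 mm from where the straightedge will stand. Its top is 43 mm above the table.
- bar (a joint): Travel of the ratchet bar towards the fixed jaw, m; 0 drawn fully back, 0.09 at most. About 6 N of friction keeps it where it is while unloaded. There is no back-stop: when the lever is let go under load the bar slips back with it until about 6 N are left on the foot.
- foot (a joint): How far the sprung foot is pushed back into the bar, m; 0 free, 0.018 on its stop. Spring 1.8 N per mm: half travel (0.009) is 16 N of clamping force.
- pump (a joint): Pump lever, rad: 0 up (sprung), 0.55 fully down. Pushing down drives the bar to the fixed jaw by about 32 mm per rad once the pawl has caught a tooth (every 5 mm, so 0 to 5 mm of a stroke may be lost); a full stroke gives 12 to 17 mm. Coming up, the pawl clicks back and the bar stays. At the paddle it takes 3 to 5 N when free, about 9 N with the foot half in.
- paddle (a point): Middle of the top face of the flat steel paddle at the outer end of the pump lever, 100 mm from the pivot towards the clamp's +y. Paddle 36 wide (x) x 52 long x 10 mm thick. It rises 0.6 rad from level (outer end high) when the lever is up, 0.05 rad when fully down, about 52 mm lower. Push its top down with shut fingers. Axes as lever.
- glue: Bystander: white glue bottle, 48 mm across, 100 mm high.
- salsa_bowl: Bystander: clay bowl, 90 mm across, 45 mm high.
- salt_jar: Bystander: glass salt jar, 56 mm across, 70 mm high.
- cup: Bystander: white cup, 72 mm across, 70 mm high.
Mind the look-alikes: they are no part of the job. There is more than one size of the block; the job needs the larger. Several things look just like the part that bears straightedge_centre: the one meant starts nearest to the robot's base.

How it is judged (in metres and radians):
On the way, in this order (a step that is already met when the one before it is completed fails the run):
1. the straightedge stands on the board, flush against the block's free face, and has been let go (y of straightedge_face in the frame of block between 0.022 and 0.0285 m and x of straightedge_face in the frame of block between -0.02 and 0.02 m and z of straightedge_face in the frame of clamp below 0.036 m and angle between the y axis of straightedge_face and the y axis of block, either way round below 0.08 rad and angle between straightedge_face's own z axis and vertical below 0.08 rad and contact force between the fingers and straightedge below 0.1 N and value of joint foot below 0.001 m), for 0.2 s.
2. the lever has been pumped until the sprung foot bears on the straightedge (value of joint foot above 0.002 m and contact force between straightedge and block above 2 N), for 0.1 s.
At the end, for the whole second after the job is handed in: Gripper pushing the paddle (over 2 N); foot pushed in 4 to 14 mm, 3 to 32 N on the block; straightedge upright on the board, untouched, face on the block's free face (2.5 mm, 3 degrees), centred within 20 mm; block square against the fixed jaw (value of joint foot between 0.004 and 0.014 m and contact force between straightedge and block between 3 and 32 N and contact force between the fingers and lever above 2 N and value of joint pump above 0.03 rad and contact force between each of the arm, the fingers and straightedge below 0.1 N and y of straightedge_face in the frame of block between 0.022 and 0.0275 m and x of straightedge_face in the frame of block between -0.02 and 0.02 m and z of straightedge_face in the frame of clamp below 0.036 m and angle between the y axis of straightedge_face and the y axis of block, either way round below 0.05 rad and angle between straightedge_face's own z axis and vertical below 0.06 rad and y of block in the frame of clamp below -0.134 m and angle between the y axis of block and the y axis of clamp, either way round below 0.06 rad); the arm keeps its last pose, push and grip.
It fails at once if the foot is driven nearly to its stop or the block pressed with over 45 N: crushed (value of joint foot above 0.0165 m or contact force between straightedge and block above 45 N).
It fails at once if a bystander is moved more than 30 mm (distance of any of glue, salsa_bowl, salt_jar, cup from where it was at the start of the episode above 0.03 m).
It also fails if it takes over 58 s, if anything falls off the work surface, if the arm or the gripper's body presses on something with over 40 N, if the wrist force passes 120 N, or if a joint passes its speed limit or range.

## Working session

There is one attempt and no reset: what is moved stays moved. The work goes in short steps, Python scripts to look and compute and a tool call to move; the robot and the scene stay as the last step left them, time stands still between calls to the robot, and variables do not carry over. Pictures are saved under pics/ and viewed, about 8 in all and at most 12, crops included, and the job is handed in when it is done.

Besides the shell and the picture viewer there is one more tool, called after "Call:" as name([rows], argument=value, ...), one row to a line, values as JSON. carry_out: Moves the arm, as the interface text tells. Its arguments: {"type":"object","properties":{"plan":{"type":"array","items":{"type":"object","properties":{"grip":{"type":"number"},"dp":{"type":"array","items":{"type":"number"}},"rotation":{"type":"array","items":{"type":"number"}}}}},"force":{"type":"number"}},"required":["plan"]}

```bash
ls; mkdir -p pics; python3 - <<'E'
from cell import env
import cv2
for n in("side","top"):
    im=env.read_camera(n); cv2.imwrite(f"pics/{n}0.png",im[:,:,::-1])
    p=env.camera_params(n); print(n,p)
print(env.get_obs())
E
```

```text
pics
side {'fx': 402.2258128178077, 'fy': 402.2258128178077, 'cx': 275.30729508242473, 'cy': 215.01192219719468, 'R': array([[-0.99407608, -0.10807296,  0.01153147],
       [-0.08995783,  0.75859299, -0.64532493],
       [ 0.06099448, -0.64253943, -0.76382115]]), 't': array([0.51908413, 0.21717486, 0.95700625])}
top {'fx': 465.3720572213954, 'fy': 465.3720572213954, 'cx': 274.4759350358169, 'cy': 205.31888207778243, 'R': array([[ 0.01407529, -0.99973388,  0.01827714],
       [-0.98638648, -0.01687785, -0.16357521],
       [ 0.16384016, -0.01572596, -0.98636154]]), 't': array([-0.15607304,  0.5630368 ,  1.16324748])}
{'time_s': 0.1, 'qpos': array([69.38998491, 18.43615581, -4.01455082, 83.16925939,  1.29506747,
       78.54088367, -3.26001016]), 'joint_velocities': array([-0.07862704, -0.20844458, -0.03006676, -0.1503926 ,  0.03763948,
        0.02917596, -0.04304445]), 'effort': array([-5.04094041e-04, -4.92572057e+01, -4.06045401e-01, -3.13398314e+01,
       -6.41870778e-02,  3.95315664e-02,  7.69318126e-05]), 'tool_pos': array([ 0.23711685, -0.60466241,  0.22154372]), 'tool_rot': array([ 1.79994109e+02,  1.01065172e-01, -6.85812929e+01]), 'force': array([-0.2163007 , -0.27310108, -1.42969562]), 'wrist_torque': array([-0.00168563, -0.00481362,  0.02736698]), 'grip_width': 0.08690695781703642}
```

View pics/top0.png

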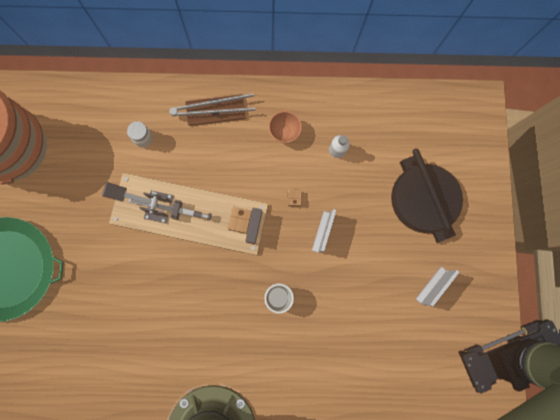

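View pics/side0.png

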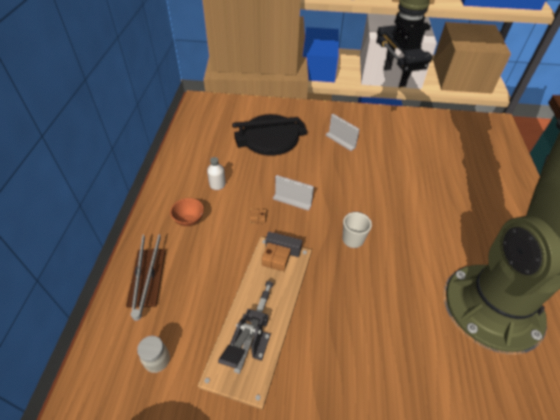

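The top view shows the clamp with the fixed jaw at about (253,226), the block at (238,218) and the lever paddle at (115,192). There are straightedges at (325,231) and (437,287). The side view shows them at (294,192) and (342,132). I'll zoom in and get coarse world positions.

```bash
cat > h.py <<'E'
import numpy as np, cv2
from cell import env
def ray(n,uv):
    p=env.camera_params(n); R=p["R"]; d=R.T@np.array([(uv[0]-p["cx"])/p["fx"],(uv[1]-p["cy"])/p["fy"],1.])
    return -R.T@p["t"], d
def onz(n,uv,z):
    c,d=ray(n,uv); return c+d*(z-c[2])/d[2]
def tri(a,b):  # top uv, side uv
    c1,d1=ray("top",a); c2,d2=ray("side",b)
    s=np.linalg.lstsq(np.c_[d1,-d2],c2-c1,rcond=None)[0]
    P,Q=c1+s[0]*d1,c2+s[1]*d2; return (P+Q)/2, np.linalg.norm(P-Q)
def proj(n,X):
    p=env.camera_params(n); q=p["R"]@X+p["t"]; return np.array([p["fx"]*q[0]/q[2]+p["cx"],p["fy"]*q[1]/q[2]+p["cy"]])
def crop(n,im,x0,y0,x1,y1,s):
    return cv2.resize(im[y0:y1,x0:x1],None,fx=s,fy=s,interpolation=cv2.INTER_CUBIC)
E
python3 - <<'E'
from h import *
t=cv2.imread("pics/top0.png");s=cv2.imread("pics/side0.png")
a=crop("",t,95,165,355,265,3)
b=crop("",s,195,170,355,270,3); c=crop("",s,195,265,315,405,2.14)
o=np.zeros((600,800,3),np.uint8); o[:300,:780]=a; o[300:,:480]=b; o[300:300+c.shape[0],490:490+c.shape[1]]=c
cv2.imwrite("pics/z1.png",o)
for q in [(325,231),(437,287),(253,226),(238,218),(115,192),(279,298)]: print(q,onz("top",q,.04).round(3))
E
```

```text
(325, 231) [ 0.501 -0.28   0.04 ]
(437, 287) [ 0.362 -0.567  0.04 ]
(253, 226) [ 0.511 -0.092  0.04 ]
(238, 218) [ 0.532 -0.053  0.04 ]
(115, 192) [0.595 0.27  0.04 ]
(279, 298) [ 0.329 -0.162  0.04 ]
```

View pics/z1.png

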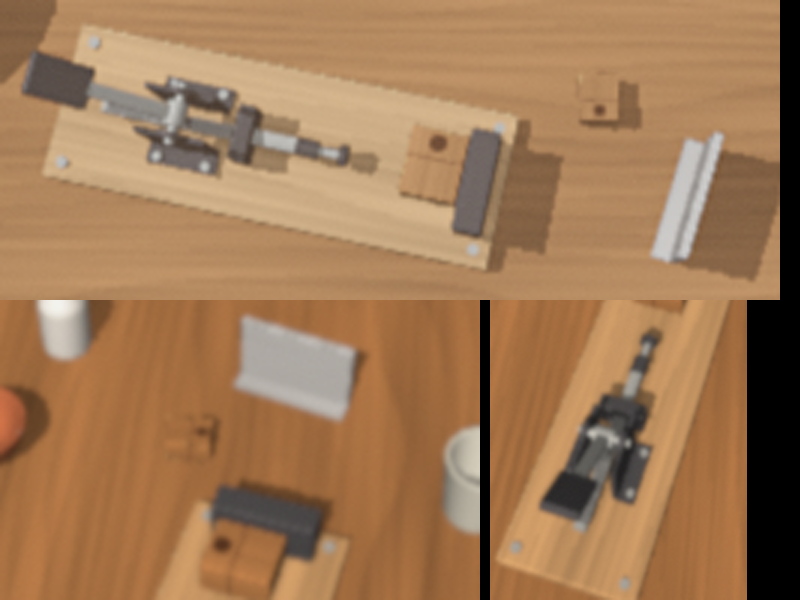

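Everything is visible. The chosen straightedge, at crop (690,195), has its foot strip facing +y like the clamp, so only a small yaw is needed. Next I'll measure edges with colour masks.

```bash
python3 - <<'E'
from h import *
t=cv2.imread("pics/top0.png");s=cv2.imread("pics/side0.png")
# board: light wood
hsv=cv2.cvtColor(t,cv2.COLOR_BGR2HSV)
for q in [(130,190),(180,228),(220,200),(150,250),(200,160),(322,232),(334,220),(300,240)]: print(q,hsv[q[1],q[0]],t[q[1],q[0]])
for q in [(285,190),(300,188),(280,203),(250,200),(320,195)]: print("s",q,s[q[1],q[0]])
C=[(122.3,173.3),(267.7,203.3),(258.3,255),(109.3,224)]
W=np.array([onz("top",c,.015) for c in C]);print(W.round(4)); print([np.linalg.norm(W[i]-W[(i+1)%4]).round(4) for i in range(4)],W.mean(0))
m=(hsv[:,:,1]<45)&(hsv[:,:,2]>110); m=m.astype(np.uint8)*255
m[:205]=0;m[255:]=0;m[:,:308]=0;m[:,345:]=0
cs,_=cv2.findContours(m,0,2); c=max(cs,key=cv2.contourArea); print(cv2.minAreaRect(c),cv2.approxPolyDP(c,2,True)[:,0].tolist())
hs=cv2.cvtColor(s,cv2.COLOR_BGR2HSV); ms=((hs[:,:,1]<45)&(hs[:,:,2]>100)).astype(np.uint8)*255
ms[:170]=0;ms[215:]=0;ms[:,:265]=0;ms[:,322:]=0
cs,_=cv2.findContours(ms,0,2); c=max(cs,key=cv2.contourArea); print(cv2.minAreaRect(c),cv2.approxPolyDP(c,2,True)[:,0].tolist())
# guesses of top edge
for a,b in [((718,134),(246,318)),((685,259),(356,351)),((688,138),(237,387)),((655,256),(345,417))]:
    P,e=tri((a[0]/3+95,a[1]/3+165),(b[0]/3+195,(b[1]-300)/3+170)); print(P.round(4),round(e,4))
E
```

```text
(130, 190) [ 17  87 208] [137 177 208]
(180, 228) [ 16  89 203] [132 171 203]
(220, 200) [ 17  87 212] [140 181 212]
(150, 250) [ 15 119 185] [ 99 142 185]
(200, 160) [ 15 118 184] [ 99 141 184]
(322, 232) [ 15   5 199] [195 197 199]
(334, 220) [ 14 126 125] [ 63  91 125]
(300, 240) [ 14 118 173] [ 93 131 173]
s (285, 190) [164 169 174]
s (300, 188) [164 170 175]
s (280, 203) [ 64 104 153]
s (250, 200) [ 63 109 164]
s (320, 195) [ 70 119 180]
[[ 0.6511  0.2625  0.015 ]
 [ 0.576  -0.1296  0.015 ]
 [ 0.4379 -0.1072  0.015 ]
 [ 0.5134  0.2874  0.015 ]]
[np.float64(0.3992), np.float64(0.1399), np.float64(0.4017), np.float64(0.1399)] [0.54460925 0.07827451 0.015     ]
((323.94488525390625, 229.83177185058594), (12.151309967041016, 45.70516586303711), 16.8583984375) [[334, 209], [330, 213], [323, 212], [312, 250], [324, 249]]
((292.578369140625, 192.37026977539062), (40.73089599609375, 23.159263610839844), 17.10272979736328) [[277, 176], [274, 198], [308, 208], [312, 187]]
[ 0.5514 -0.299   0.0773] 0.0011
[ 0.4465 -0.2711  0.0744] 0.0007
[ 0.5585 -0.2832 -0.0011] 0.0035
[ 0.4518 -0.2529  0.0033] 0.0028
```

Call:
carry_out([
  {"grip": 0, "dp": [-0.019, -0.034, 0], "rotation": [0, 0, 0]},
  {"grip": 0, "dp": [-0.019, -0.034, 0], "rotation": [0, 0, 0]},
  {"grip": 0, "dp": [-0.019, -0.034, 0], "rotation": [0, 0, 0]},
  {"grip": 0, "dp": [-0.019, -0.034, 0], "rotation": [0, 0, 0]},
  {"grip": 0, "dp": [-0.019, -0.034, 0], "rotation": [0, 0, 0]},
  {"grip": 0, "dp": [-0.019, -0.034, 0], "rotation": [0, 0, 0]},
  {"grip": 0, "dp": [-0.019, -0.034, 0], "rotation": [0, 0, 0]},
  {"grip": 0, "dp": [-0.019, -0.034, 0], "rotation": [0, 0, 0]},
], force=20)

```text
time_s: 0.77
tool_pos: [0.4311, -0.3643, 0.2146]
tool_rot: [179.4, 0.4, -70.0]
force: [0.8, -0.1, -0.9]
grip_width: 0.0872
```

Call:
carry_out([
  {"grip": 0, "dp": [0, 0, 0], "rotation": [0, 0, 6]},
  {"grip": 0, "dp": [0, 0, 0], "rotation": [0, 0, 6]},
  {"grip": 0, "dp": [0, 0, 0], "rotation": [0, 0, 6]},
  {"grip": 0, "dp": [0, 0, 0], "rotation": [0, 0, 6]},
  {"grip": 0, "dp": [0, 0, 0], "rotation": [0, 0, 6]},
  {"grip": 0, "dp": [0, 0, 0], "rotation": [0, 0, 6]},
])

```text
time_s: 1.27
tool_pos: [0.4404, -0.3482, 0.2121]
tool_rot: [179.2, 0.4, -106.1]
force: [-0.9, -0.9, -0.1]
grip_width: 0.0873
```

```bash
cat >> h.py <<'E'
from scipy.spatial.transform import Rotation as Ro
def to(x,y,z,yaw):
    o=env.get_obs(); R=Ro.from_euler("xyz",o["tool_rot"],degrees=True)
    d=np.array([x,y,z])-o["tool_pos"]
    r=R.inv()*Ro.from_euler("xyz",[180,0,yaw],degrees=True)
    print("t",o["time_s"],"pos",o["tool_pos"].round(4),"rot",np.round(o["tool_rot"],2),"w",round(o["grip_width"],4),"F",np.round(o["force"],1))
    print("dp",R.inv().apply(d).round(4),"rotv",r.as_rotvec(degrees=True).round(2),"q7",o["qpos"].round(0))
C0=np.array([.5446,.0783]); CY=-10.85
def cl(x,y):
    a=np.deg2rad(CY); return C0+np.array([np.cos(a)*x-np.sin(a)*y,np.sin(a)*x+np.cos(a)*y])
E
python3 -c "
from h import *
to(.499,-.285,.13,-105.2)"
```

```text
t 1.2667 pos [ 0.4404 -0.3482  0.2121] rot [ 179.2     0.42 -106.1 ] w 0.0873 F [-0.9 -0.9 -0.1]
dp [-0.0764 -0.0399  0.0821] rotv [ 0.79  0.43 -0.9 ] q7 [ 47.   9. -13.  96.   2.  76. -72.]
```

Call:
carry_out([
  {"grip": 0, "dp": [-0.02, -0.01, 0.02], "rotation": [0.8, 0.4, -0.9]},
  {"grip": 0, "dp": [-0.02, -0.01, 0.02], "rotation": [0, 0, 0]},
  {"grip": 0, "dp": [-0.02, -0.01, 0.02], "rotation": [0, 0, 0]},
  {"grip": 0, "dp": [-0.014, -0.008, 0.018], "rotation": [0, 0, 0]},
  {"grip": 0, "dp": [0, 0, 0], "rotation": [0, 0, 0]},
])

```text
time_s: 1.68
tool_pos: [0.4973, -0.2871, 0.131]
tool_rot: [-179.9, -0.1, -105.8]
force: [-0.2, -0.0, -0.8]
grip_width: 0.0866
```

```bash
python3 - <<'E'
from h import *
to(.499,-.285,.041,-105.2)
o=np.zeros((600,800,3),np.uint8)
t=env.read_camera("top")[:,:,::-1];s=env.read_camera("side")[:,:,::-1]
o[:,:396]=cv2.resize(t[170:290,280:359],(396,600),interpolation=2);o[:,400:796]=cv2.resize(s[120:240,250:329],(396,600),interpolation=2)
cv2.imwrite("pics/g1.png",o)
E
```

```text
t 1.6833 pos [ 0.4973 -0.2871  0.131 ] rot [-1.7992e+02 -1.0000e-01 -1.0578e+02] w 0.0866 F [-0.2 -0.  -0.8]
dp [-0.0027 -0.0009  0.09  ] rotv [-0.08 -0.1  -0.58] q7 [ 41.  14. -16. 100.   4.  66. -82.]
```

View pics/g1.png

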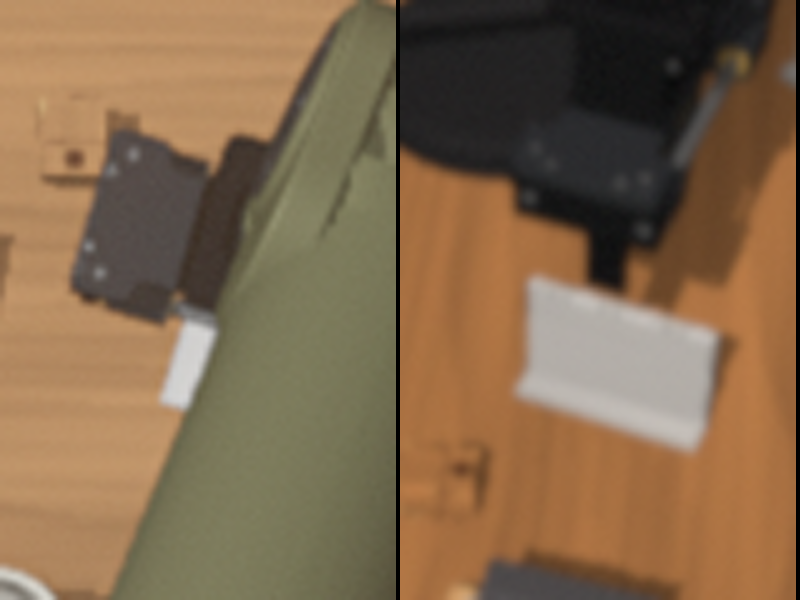

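The side view shows the rear finger (607,260) behind the plate near mid-length, as planned. I'll descend and close.

Call:
carry_out([
  {"grip": 0, "dp": [-0.002, -0.001, 0.02], "rotation": [0, 0, -0.5]},
  {"grip": 0, "dp": [0, 0, 0.02], "rotation": [0, 0, 0]},
  {"grip": 0, "dp": [0, 0, 0.02], "rotation": [0, 0, 0]},
  {"grip": 0, "dp": [0, 0, 0.02], "rotation": [0, 0, 0]},
  {"grip": 0, "dp": [0, 0, 0.01], "rotation": [0, 0, 0]},
  {"grip": 0, "dp": [0, 0, 0], "rotation": [0, 0, 0]},
])

```text
time_s: 2.28
tool_pos: [0.4988, -0.3036, 0.0507]
tool_rot: [-179.0, -0.9, -106.1]
force: [-0.2, -0.4, 0.2]
grip_width: 0.0871
```

```bash
python3 -c "
from h import *
to(.499,-.285,.042,-105.2)"
```

```text
t 2.2833 pos [ 0.4988 -0.3036  0.0507] rot [-178.98   -0.89 -106.13] w 0.0871 F [-0.2 -0.4  0.2]
dp [-0.0181  0.0051  0.0083] rotv [-1.02 -0.9  -0.92] q7 [ 41.  19. -15. 104.   7.  57. -83.]
```

Call:
carry_out([
  {"grip": 0, "dp": [-0.009, 0.003, 0.004], "rotation": [-0.5, -0.5, -0.5]},
  {"grip": 0, "dp": [-0.009, 0.002, 0.004], "rotation": [-0.5, -0.4, -0.4]},
  {"grip": 0, "dp": [0, 0, 0], "rotation": [0, 0, 0]},
])

```text
time_s: 2.53
tool_pos: [0.4993, -0.287, 0.0452]
tool_rot: [-179.9, -0.0, -105.4]
force: [1.0, 0.7, 0.1]
grip_width: 0.0867
```

```bash
python3 -c "
from h import *
to(.499,-.285,.042,-105.2)"
```

```text
t 2.5333 pos [ 0.4993 -0.287   0.0452] rot [-1.7986e+02 -4.0000e-02 -1.0539e+02] w 0.0867 F [1.  0.7 0.1]
dp [-0.0018  0.0008  0.0032] rotv [-0.14 -0.04 -0.19] q7 [ 41.  19. -16. 105.   6.  57. -83.]
```

Good. A small final correction, then close at 20 N.

Call:
carry_out([
  {"grip": 0, "dp": [-0.002, 0.001, 0.003], "rotation": [0, 0, 0]},
  {"grip": 0.5, "dp": [0, 0, 0], "rotation": [0, 0, 0]},
  {"grip": 1, "dp": [0, 0, 0], "rotation": [0, 0, 0]},
  {"grip": 1, "dp": [0, 0, 0], "rotation": [0, 0, 0]},
  {"grip": 1, "dp": [0, 0, 0], "rotation": [0, 0, 0]},
  {"grip": 1, "dp": [0, 0, 0], "rotation": [0, 0, 0]},
  {"grip": 1, "dp": [0, 0, 0], "rotation": [0, 0, 0]},
  {"grip": 1, "dp": [0, 0, 0], "rotation": [0, 0, 0]},
], force=20)

```text
time_s: 3.2
tool_pos: [0.5015, -0.2848, 0.0456]
tool_rot: [-179.5, -0.1, -105.3]
force: [-0.3, -1.3, -0.9]
grip_width: 0.0484
```

```bash
python3 -c "
from h import *
to(.499,-.285,.042,-105.2)"
```

```text
t 3.2 pos [ 0.5015 -0.2848  0.0456] rot [-1.7954e+02 -1.4000e-01 -1.0527e+02] w 0.0484 F [-0.3 -1.3 -0.9]
dp [0.0008 0.0024 0.0035] rotv [-0.46 -0.14 -0.07] q7 [ 41.  19. -16. 105.   6.  57. -83.]
```

Call:
carry_out([
  {"grip": 1, "dp": [0, 0, 0.003], "rotation": [0, 0, 0]},
  {"grip": 1, "dp": [0, 0, 0], "rotation": [0, 0, 0]},
  {"grip": 1, "dp": [0, 0, 0], "rotation": [0, 0, 0]},
  {"grip": 1, "dp": [0, 0, 0], "rotation": [0, 0, 0]},
  {"grip": 1, "dp": [0, 0, 0], "rotation": [0, 0, 0]},
  {"grip": 1, "dp": [0, 0, 0], "rotation": [0, 0, 0]},
  {"grip": 1, "dp": [0, 0, 0], "rotation": [0, 0, 0]},
  {"grip": 1, "dp": [0, 0, 0], "rotation": [0, 0, 0]},
])

```text
time_s: 3.87
tool_pos: [0.5012, -0.2849, 0.0419]
tool_rot: [-179.6, -0.1, -105.3]
force: [0.6, -0.4, -1.0]
grip_width: 0.0082
```

```bash
python3 -c "
from h import *
to(.499,-.285,.042,-105.2)"
```

```text
t 3.8667 pos [ 0.5012 -0.2849  0.0419] rot [-1.7957e+02 -1.2000e-01 -1.0530e+02] w 0.0082 F [ 0.6 -0.4 -1. ]
dp [ 0.0006  0.0021 -0.0001] rotv [-0.43 -0.12 -0.1 ] q7 [ 41.  19. -16. 105.   6.  56. -83.]
```

```bash
python3 - <<'E'
from h import *
a=np.deg2rad(CY);R=np.array([[np.cos(a),-np.sin(a)],[np.sin(a),np.cos(a)]])
f=lambda n,q,z:(R.T@(onz(n,q,z)[:2]-C0)).round(4)
Z=lambda q:(q[0]/3+95,q[1]/3+165)
print("blk +x+y",f("top",Z((411,125)),.049),"-x+y",f("top",Z((401,195)),.049), "z15:",f("top",Z((401,195)),.015))
print("foot front top",f("top",Z((349,155)),.033))
# screws check of board
for q in [(94,43),(62,162),(499,130),(473,250)]: print("screw",f("top",Z(q),.017))
S=lambda q:(q[0]/3+195,(q[1]-300)/3+170)
for q in [(203,565),(275,592)]: print("side blk bottom",f("side",S(q),.015))
# block mask in top
t=cv2.imread("pics/top0.png");h=cv2.cvtColor(t,cv2.COLOR_BGR2HSV)
m=((h[:,:,1]>115)).astype(np.uint8)*255; m[:205]=0;m[236:]=0;m[:,:224]=0;m[:,255:]=0
cs,_=cv2.findContours(m,0,2);c=max(cs,key=cv2.contourArea);print(cv2.boundingRect(c),cv2.approxPolyDP(c,2,True)[:,0].tolist())
for y in(-110,-109): 
  print(y,cl(0,y/1000))
E
```

```text
blk +x+y [ 0.0366 -0.1105] -x+y [-0.0245 -0.1153] z15: [-0.0213 -0.1119]
foot front top [ 0.002  -0.0617]
screw [0.0557 0.1855]
screw [-0.0538  0.1859]
screw [ 0.0529 -0.1845]
screw [-0.0559 -0.1842]
side blk bottom [ 0.0429 -0.1348]
side blk bottom [-0.0226 -0.1272]
(229, 208, 22, 25) [[234, 208], [233, 212], [237, 213], [231, 216], [234, 220], [231, 221], [229, 229], [245, 232], [250, 211]]
-110 [ 0.52389377 -0.02973357]
-109 [ 0.52408201 -0.02875145]
```

Call:
carry_out([
  {"grip": 1, "dp": [0, 0, -0.025], "rotation": [0, 0, 0]},
  {"grip": 1, "dp": [0, 0, -0.025], "rotation": [0, 0, 0]},
  {"grip": 1, "dp": [0, 0, -0.025], "rotation": [0, 0, 0]},
  {"grip": 1, "dp": [0, 0, -0.025], "rotation": [0, 0, 0]},
  {"grip": 1, "dp": [0, 0, -0.01], "rotation": [0, 0, 0]},
  {"grip": 1, "dp": [0, 0, 0], "rotation": [0, 0, 0]},
])

```text
time_s: 4.37
tool_pos: [0.4967, -0.2826, 0.151]
tool_rot: [179.8, 0.1, -105.3]
force: [-0.0, 0.6, -1.3]
grip_width: 0.0081
```

```bash
python3 -c "
from h import *
p=cl(0,-.105); print(p)
to(p[0],p[1],.15,CY-90)"
```

```text
[ 0.52483496 -0.02482295]
t 4.3667 pos [ 0.4967 -0.2826  0.151 ] rot [ 1.7979e+02  5.0000e-02 -1.0527e+02] w 0.0081 F [-0.   0.6 -1.3]
dp [-0.2561  0.0407  0.0014] rotv [ 0.21  0.06 -4.42] q7 [ 41.  13. -16.  99.   4.  69. -81.]
```

Call:
carry_out([
  {"grip": 1, "dp": [-0.03, 0.004, 0], "rotation": [0, 0, -1]},
  {"grip": 1, "dp": [-0.04, 0.005, 0], "rotation": [0, 0, -1]},
  {"grip": 1, "dp": [-0.04, 0.005, 0], "rotation": [0, 0, -1]},
  {"grip": 1, "dp": [-0.04, 0.005, 0], "rotation": [0, 0, -1]},
  {"grip": 1, "dp": [-0.04, 0.005, 0], "rotation": [0, 0, 0]},
  {"grip": 1, "dp": [-0.03, 0.005, 0], "rotation": [0, 0, 0]},
  {"grip": 1, "dp": [-0.02, 0.005, 0], "rotation": [0, 0, 0]},
  {"grip": 1, "dp": [0, 0, 0], "rotation": [0, 0, 0]},
])

```text
time_s: 5.03
tool_pos: [0.5113, -0.0342, 0.1386]
tool_rot: [179.1, 0.0, -101.6]
force: [-0.0, 0.7, -2.9]
grip_width: 0.0083
```

```bash
python3 -c "
from h import *
p=cl(0.007,-.098); print(p)
to(p[0],p[1],.085,CY-90)"
```

```text
[ 0.5330275  -0.01926576]
t 5.0333 pos [ 0.5113 -0.0342  0.1386] rot [ 1.7910e+02  2.0000e-02 -1.0159e+02] w 0.0083 F [-0.   0.7 -2.9]
dp [-0.019  -0.0191  0.0533] rotv [ 0.9   0.03 -0.74] q7 [  27.    7.  -27.  107.    3.   67. -104.]
```

Call:
carry_out([
  {"grip": 1, "dp": [-0.011, -0.01, 0.0], "rotation": [0.5, 0, -0.4]},
  {"grip": 1, "dp": [-0.008, -0.009, 0.01], "rotation": [0.4, 0, -0.3]},
  {"grip": 1, "dp": [0, 0, 0.01], "rotation": [0, 0, 0]},
  {"grip": 1, "dp": [0, 0, 0.01], "rotation": [0, 0, 0]},
  {"grip": 1, "dp": [0, 0, 0.01], "rotation": [0, 0, 0]},
  {"grip": 1, "dp": [0, 0, 0], "rotation": [0, 0, 0]},
])

```text
time_s: 5.53
tool_pos: [0.5328, -0.0197, 0.0896]
tool_rot: [179.7, -0.0, -100.9]
force: [-1.4, 0.6, -2.7]
grip_width: 0.0079
```

```bash
python3 - <<'E'
from h import *
p=cl(0.007,-.098); print(p)
to(p[0],p[1],.065,CY-90)
o=np.zeros((600,800,3),np.uint8)
t=env.read_camera("top")[:,:,::-1];s=env.read_camera("side")[:,:,::-1]
o[:,:396]=cv2.resize(t[150:270,200:279],(396,600),interpolation=2);o[:,400:796]=cv2.resize(s[190:310,240:319],(396,600),interpolation=2)
cv2.imwrite("pics/g2.png",o)
E
```

```text
[ 0.5330275  -0.01926576]
t 5.5333 pos [ 0.5328 -0.0197  0.0896] rot [ 1.7968e+02 -4.0000e-02 -1.0088e+02] w 0.0079 F [-1.4  0.6 -2.7]
dp [-0.0005 -0.0003  0.0246] rotv [ 0.32 -0.04 -0.03] q7 [  24.   13.  -28.  108.    7.   62. -107.]
```

View pics/g2.png

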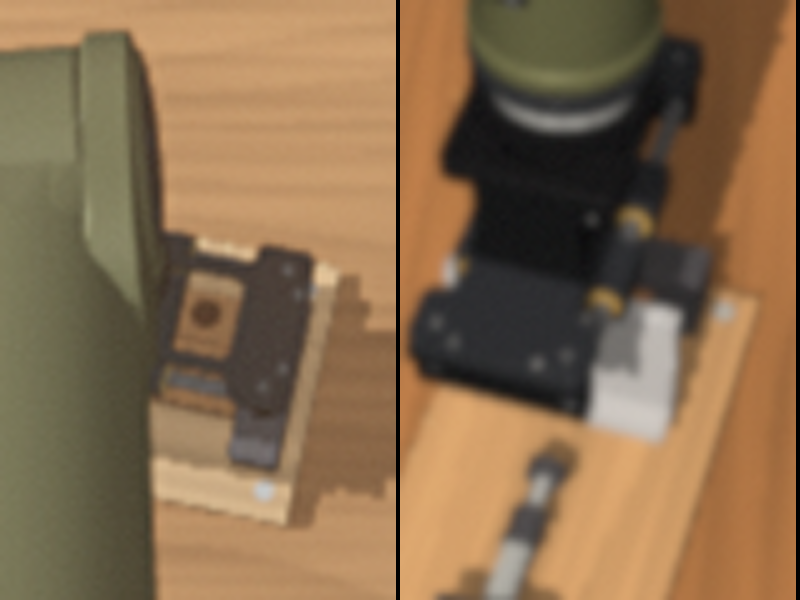

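The side view shows the straightedge held in front of the block, still raised, with the bar foot at (548,460) well clear. I'll lower it to just above the board.

Call:
carry_out([
  {"grip": 1, "dp": [0, 0, 0.008], "rotation": [0.3, 0, 0]},
  {"grip": 1, "dp": [0, 0, 0.008], "rotation": [0, 0, 0]},
  {"grip": 1, "dp": [0, 0, 0.007], "rotation": [0, 0, 0]},
  {"grip": 1, "dp": [0, 0, 0.005], "rotation": [0, 0, 0]},
  {"grip": 1, "dp": [0, 0, 0], "rotation": [0, 0, 0]},
  {"grip": 1, "dp": [0, 0, 0], "rotation": [0, 0, 0]},
])

```text
time_s: 6.13
tool_pos: [0.5348, -0.0218, 0.0621]
tool_rot: [-179.7, -0.1, -101.1]
force: [-0.1, -0.8, -1.4]
grip_width: 0.0078
```

```bash
python3 -c "
from h import *
p=cl(0.007,-.105); print(p)
to(p[0],p[1],.057,CY-90)"
```

```text
[ 0.53170983 -0.02614062]
t 6.1333 pos [ 0.5348 -0.0218  0.0621] rot [-1.7966e+02 -7.0000e-02 -1.0107e+02] w 0.0078 F [-0.1 -0.8 -1.4]
dp [0.0048 0.0022 0.0051] rotv [-0.34 -0.07 -0.22] q7 [  24.   14.  -27.  109.    8.   58. -108.]
```

Call:
carry_out([
  {"grip": 1, "dp": [0, 0, 0.002], "rotation": [-0.3, 0, -0.2]},
  {"grip": 1, "dp": [0, 0, 0.002], "rotation": [0, 0, 0]},
  {"grip": 1, "dp": [0, 0, 0.001], "rotation": [0, 0, 0]},
  {"grip": 1, "dp": [0, 0, 0], "rotation": [0, 0, 0]},
])

```text
time_s: 6.47
tool_pos: [0.5355, -0.0217, 0.0573]
tool_rot: [-179.9, -0.1, -100.8]
force: [-0.6, -0.6, -2.2]
grip_width: 0.0081
```

Call:
carry_out([
  {"grip": 1, "dp": [0.002, 0, 0], "rotation": [0, 0, 0]},
  {"grip": 1, "dp": [0.002, 0, 0], "rotation": [0, 0, 0]},
  {"grip": 1, "dp": [0, 0, 0], "rotation": [0, 0, 0]},
])

```text
time_s: 6.72
tool_pos: [0.5351, -0.0259, 0.0577]
tool_rot: [-179.9, -0.1, -100.8]
force: [-0.1, -0.6, -1.8]
grip_width: 0.0079
```

```bash
python3 -c "
from h import *
p=cl(0.007,-.108); print(p)
to(p[0],p[1],.057,CY-90)"
```

```text
[ 0.53114511 -0.02908699]
t 6.7167 pos [ 0.5351 -0.0259  0.0577] rot [-1.7987e+02 -6.0000e-02 -1.0081e+02] w 0.0079 F [-0.1 -0.6 -1.8]
dp [0.0039 0.0032 0.0007] rotv [-0.13 -0.06  0.04] q7 [  24.   15.  -27.  109.    8.   58. -107.]
```

Call:
carry_out([
  {"grip": 1, "dp": [0.002, 0.003, 0], "rotation": [0, 0, 0]},
  {"grip": 1, "dp": [0.001, 0, 0], "rotation": [0, 0, 0]},
  {"grip": 1, "dp": [0, 0, 0], "rotation": [0, 0, 0]},
])

```text
time_s: 6.97
tool_pos: [0.5313, -0.0287, 0.0579]
tool_rot: [-179.9, -0.1, -100.8]
force: [-0.1, 1.1, -1.8]
grip_width: 0.0076
```

Call:
carry_out([
  {"grip": 1, "dp": [0.001, 0, 0], "rotation": [0, 0, 0]},
  {"grip": 1, "dp": [0.001, 0, 0], "rotation": [0, 0, 0]},
  {"grip": 1, "dp": [0, 0, 0], "rotation": [0, 0, 0]},
])

```text
time_s: 7.22
tool_pos: [0.5311, -0.0297, 0.0582]
tool_rot: [-179.8, 0.0, -100.8]
force: [-0.2, -0.2, -2.7]
grip_width: 0.0079
```

```bash
python3 -c "
from h import *
p=cl(0.007,-.108); print(p)
to(p[0],p[1],.057,CY-90)"
```

```text
[ 0.53114511 -0.02908699]
t 7.2167 pos [ 0.5311 -0.0297  0.0582] rot [-1.7981e+02  3.0000e-02 -1.0082e+02] w 0.0079 F [-0.2 -0.2 -2.7]
dp [-0.0006  0.0001  0.0012] rotv [-0.19  0.03  0.03] q7 [  25.   14.  -27.  110.    8.   57. -107.]
```

Call:
carry_out([
  {"grip": 1, "dp": [0.0015, 0, 0.0005], "rotation": [0, 0, 0]},
  {"grip": 1, "dp": [0.0015, 0, 0], "rotation": [0, 0, 0]},
])

```text
time_s: 7.38
tool_pos: [0.5312, -0.03, 0.058]
tool_rot: [-179.8, 0.2, -100.8]
force: [0.5, 4.7, -2.7]
grip_width: 0.0082
```

Call:
carry_out([
  {"grip": 1, "dp": [0.0015, 0, 0], "rotation": [0, 0, 0]},
  {"grip": 1, "dp": [0.0015, 0, 0], "rotation": [0, 0, 0]},
])

```text
time_s: 7.55
tool_pos: [0.5312, -0.03, 0.0581]
tool_rot: [-179.8, 0.5, -100.7]
force: [1.5, 4.3, -3.5]
grip_width: 0.0079
```

```bash
python3 -c "
from h import *
p=cl(0.007,-.110); print(p)
to(p[0],p[1],.057,CY-90)"
```

```text
[ 0.53076863 -0.03105124]
t 7.55 pos [ 0.5312 -0.03    0.0581] rot [-179.75    0.46 -100.67] w 0.0079 F [ 1.5  4.3 -3.5]
dp [0.0011 0.0002 0.0011] rotv [-0.25  0.46  0.18] q7 [  25.   14.  -27.  110.    7.   57. -106.]
```

Call:
carry_out([
  {"grip": 1, "dp": [0.0003, 0, 0.001], "rotation": [0, 0.4, 0]},
  {"grip": 1, "dp": [0.0003, 0, 0.001], "rotation": [0, 0, 0]},
  {"grip": 1, "dp": [0.0003, 0, 0.001], "rotation": [0, 0, 0]},
])

```text
time_s: 7.8
tool_pos: [0.5313, -0.0298, 0.0568]
tool_rot: [-179.8, 0.1, -100.6]
force: [-4.5, 4.1, 9.4]
grip_width: 0.0079
```

Call:
carry_out([
  {"grip": 1, "dp": [0.0003, 0, 0.001], "rotation": [0, 0, 0]},
  {"grip": 1, "dp": [0.0003, 0, 0.001], "rotation": [0, 0, 0]},
])

```text
time_s: 7.97
tool_pos: [0.5313, -0.0298, 0.0568]
tool_rot: [-179.8, 0.1, -100.6]
force: [-3.9, 3.2, 6.4]
grip_width: 0.0079
```

```bash
python3 -c "
from h import *
p=cl(0.007,-.110); print(p)
to(p[0],p[1],.057,CY-90)"
```

```text
[ 0.53076863 -0.03105124]
t 7.9667 pos [ 0.5313 -0.0298  0.0568] rot [-1.7977e+02  6.0000e-02 -1.0056e+02] w 0.0079 F [-3.9  3.2  6.4]
dp [ 0.0013  0.0003 -0.0002] rotv [-0.23  0.06  0.29] q7 [  25.   14.  -27.  110.    8.   57. -106.]
```

Seated: about 8 N up from the board and 4 N back from the block. I'll open partly.

Call:
carry_out([
  {"grip": 0.65, "dp": [0, 0, 0], "rotation": [0, 0, 0]},
  {"grip": 0.65, "dp": [0, 0, 0], "rotation": [0, 0, 0]},
  {"grip": 0.65, "dp": [0, 0, 0], "rotation": [0, 0, 0]},
  {"grip": 0.65, "dp": [0, 0, 0], "rotation": [0, 0, 0]},
  {"grip": 0.65, "dp": [0, 0, 0], "rotation": [0, 0, 0]},
  {"grip": 0.65, "dp": [0, 0, 0], "rotation": [0, 0, 0]},
])

```text
time_s: 8.47
tool_pos: [0.5319, -0.0357, 0.0576]
tool_rot: [-179.6, -0.3, -100.7]
force: [-0.4, 0.4, -0.6]
grip_width: 0.0295
```

Call:
carry_out([
  {"grip": 0.65, "dp": [0, 0, -0.005], "rotation": [0, 0, 0]},
  {"grip": 0.65, "dp": [0, 0, -0.01], "rotation": [0, 0, 0]},
  {"grip": 0.65, "dp": [0, 0, -0.01], "rotation": [0, 0, 0]},
  {"grip": 0.65, "dp": [0, 0, -0.01], "rotation": [0, 0, 0]},
])

```text
time_s: 8.8
tool_pos: [0.5298, -0.036, 0.0931]
tool_rot: [-179.9, -0.4, -100.7]
force: [0.4, -0.5, 0.1]
grip_width: 0.0306
```

```bash
python3 -c "
from h import *
p=cl(0.007,-.109); print(p)
to(p[0],p[1],.2,CY-90)"
```

```text
[ 0.53095687 -0.03006911]
t 8.8 pos [ 0.5298 -0.036   0.0931] rot [-179.89   -0.35 -100.7 ] w 0.0306 F [ 0.4 -0.5  0.1]
dp [-0.0053 -0.0002 -0.1069] rotv [-0.11 -0.35  0.15] q7 [  26.   12.  -27.  108.    7.   62. -105.]
```

Call:
carry_out([
  {"grip": 1, "dp": [0, 0, -0.03], "rotation": [0, 0, 0]},
  {"grip": 1, "dp": [0, 0, -0.03], "rotation": [0, 0, 0]},
  {"grip": 1, "dp": [0, 0, -0.03], "rotation": [0, 0, 0]},
  {"grip": 1, "dp": [0, 0, -0.03], "rotation": [0, 0, 0]},
  {"grip": 1, "dp": [-0.03, 0, 0], "rotation": [0, 0, 0]},
  {"grip": 1, "dp": [-0.04, 0, 0], "rotation": [0, 0, 0]},
  {"grip": 1, "dp": [-0.04, 0, 0], "rotation": [0, 0, 0]},
  {"grip": 1, "dp": [-0.03, 0, 0], "rotation": [0, 0, 0]},
])

```text
time_s: 9.47
tool_pos: [0.56, 0.0967, 0.2329]
tool_rot: [-178.9, -0.5, -101.8]
force: [1.4, 0.8, 0.2]
grip_width: 0.0003
```

Call:
carry_out([
  {"grip": 1, "dp": [0, 0, 0], "rotation": [0, 0, -6]},
  {"grip": 1, "dp": [0, 0, 0], "rotation": [0, 0, -6]},
  {"grip": 1, "dp": [0, 0, 0], "rotation": [0, 0, -6]},
  {"grip": 1, "dp": [0, 0, 0], "rotation": [0, 0, -6]},
  {"grip": 1, "dp": [0, 0, 0], "rotation": [0, 0, -6]},
  {"grip": 1, "dp": [0, 0, 0], "rotation": [0, 0, -6]},
  {"grip": 1, "dp": [0, 0, 0], "rotation": [0, 0, -6]},
  {"grip": 1, "dp": [0, 0, 0], "rotation": [0, 0, -6]},
])

```text
time_s: 10.13
tool_pos: [0.5604, 0.1126, 0.2457]
tool_rot: [-178.8, -1.4, -50.5]
force: [0.5, -0.8, -0.2]
grip_width: 0.0006
```

```bash
python3 - <<'E'
from h import *
print(cl(0,.157))
p=cl(0,.157); to(p[0],p[1],.2,-55)
o=np.zeros((600,800,3),np.uint8)
t=env.read_camera("top")[:,:,::-1];s=env.read_camera("side")[:,:,::-1]
o[:300]=cv2.resize(t[165:261,95:351],(800,300),interpolation=2);o[300:,:400]=cv2.resize(s[220:310,220:340],(400,300),interpolation=2);o[300:,400:]=cv2.resize(s[295:400,180:320],(400,300),interpolation=2)
cv2.imwrite("pics/g3.png",o)
E
```

```text
[0.57415344 0.23249337]
t 10.1333 pos [0.5604 0.1126 0.2457] rot [-178.84   -1.44  -50.46] w 0.0006 F [ 0.5 -0.8 -0.2]
dp [-0.0848 -0.086   0.0454] rotv [-1.21 -1.4   4.56] q7 [ 20.  10. -39.  93.   7.  78. -70.]
```

View pics/g3.png

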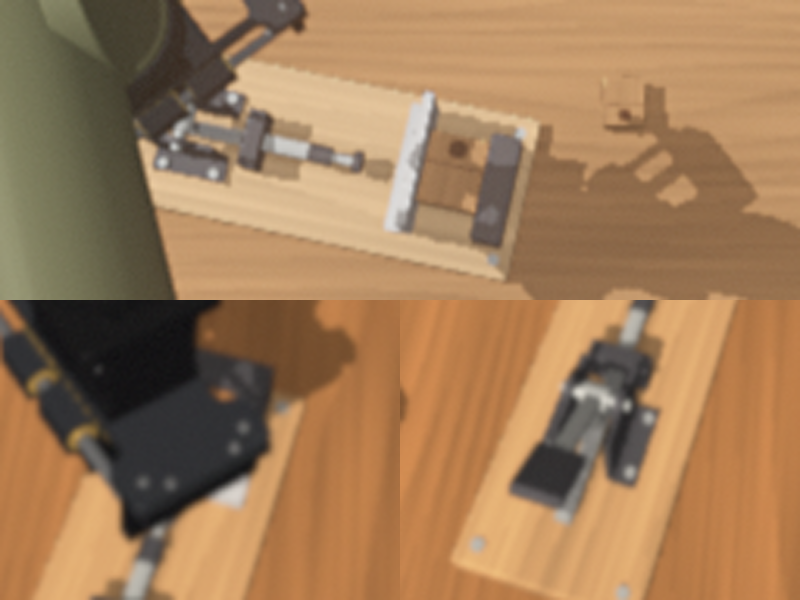

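The straightedge stands upright against the block, parallel to the jaw, with a gap to the bar foot at (358,160). Next is the paddle position.

```bash
python3 - <<'E'
from h import *
a=np.deg2rad(CY);R=np.array([[np.cos(a),-np.sin(a)],[np.sin(a),np.cos(a)]])
P,e=tri((114.7,191.7),(232.4,356.1)); print(P,e,"clamp",R.T@(P[:2]-C0))
to(*P[:2],P[2]+.03,-55)
E
```

```text
[0.57680585 0.23851588 0.13781104] 0.0004719000744010859 clamp [0.00147133 0.16341414]
t 10.2333 pos [0.5605 0.1127 0.2458] rot [-178.81   -1.44  -50.75] w 0.0005 F [-0.5 -0.2  0.4]
dp [-0.0891 -0.0906  0.0777] rotv [-1.24 -1.4   4.27] q7 [ 20.  10. -39.  93.   7.  78. -70.]
```

Call:
carry_out([
  {"grip": 1, "dp": [-0.022, -0.022, 0.008], "rotation": [-1.2, -1.4, 2]},
  {"grip": 1, "dp": [-0.024, -0.024, 0.01], "rotation": [0, 0, 2]},
  {"grip": 1, "dp": [-0.024, -0.024, 0.01], "rotation": [0, 0, 0]},
  {"grip": 1, "dp": [-0.012, -0.012, 0.01], "rotation": [0, 0, 0]},
  {"grip": 1, "dp": [0, 0, 0.02], "rotation": [0, 0, 0]},
  {"grip": 1, "dp": [0, 0, 0], "rotation": [0, 0, 0]},
])

```text
time_s: 10.73
tool_pos: [0.5816, 0.2283, 0.1911]
tool_rot: [-179.7, -0.3, -56.7]
force: [0.2, -0.1, -2.2]
grip_width: 0.0004
```

```bash
python3 - <<'E'
from h import *
to(*cl(0,.168),.145,-55)
E
```

```text
t 10.7333 pos [0.5816 0.2283 0.1911] rot [-179.73   -0.29  -56.69] w 0.0004 F [ 0.2 -0.1 -2.2]
dp [-0.0157 -0.0035  0.046 ] rotv [-0.27 -0.29 -1.69] q7 [  8.  20. -40.  89.  14.  76. -91.]
```

Call:
carry_out([
  {"grip": 1, "dp": [-0.008, -0.002, 0.015], "rotation": [-0.3, -0.3, -1.7]},
  {"grip": 1, "dp": [-0.008, -0.002, 0.015], "rotation": [0, 0, 0]},
  {"grip": 1, "dp": [0, 0, 0.01], "rotation": [0, 0, 0]},
  {"grip": 1, "dp": [0, 0, 0], "rotation": [0, 0, 0]},
])

```text
time_s: 11.07
tool_pos: [0.5773, 0.244, 0.1521]
tool_rot: [-179.9, -0.1, -55.2]
force: [-0.5, -1.9, 0.5]
grip_width: 0.0007
```

```bash
python3 - <<'E'
from h import *
to(*cl(0,.168),.145,-55)
o=np.zeros((600,800,3),np.uint8)
t=env.read_camera("top")[:,:,::-1];s=env.read_camera("side")[:,:,::-1]
cv2.imwrite("pics/t1.png",t);cv2.imwrite("pics/s1.png",s)
o[:300]=cv2.resize(t[165:261,95:351],(800,300),interpolation=2);o[300:,:400]=cv2.resize(s[230:320,220:340],(400,300),interpolation=2);o[300:,400:]=cv2.resize(s[295:400,180:320],(400,300),interpolation=2)
cv2.imwrite("pics/g4.png",o)
E
```

```text
t 11.0667 pos [0.5773 0.244  0.1521] rot [-1.7987e+02 -9.0000e-02 -5.5230e+01] w 0.0007 F [-0.5 -1.9  0.5]
dp [0.     0.0013 0.0071] rotv [-0.13 -0.09 -0.23] q7 [  6.  23. -40.  91.  15.  72. -92.]
```

View pics/g4.png

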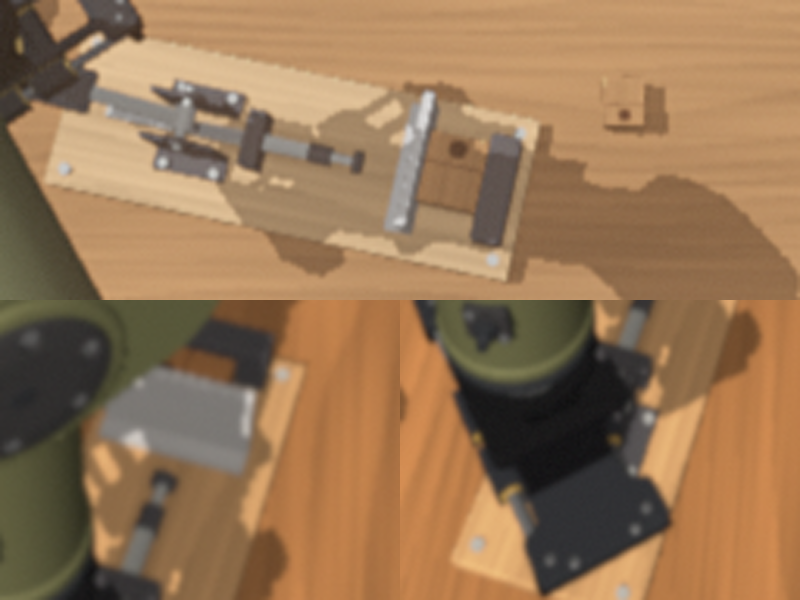

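The view shows the straightedge upright and flush, the bar foot tip at crop (360,161), the bar collar at (322,153) and the fingertips over the paddle. I'll make an intensity profile along the bar so bar travel can be tracked numerically.

```bash
cat >> h.py <<'E'
def prof(n,im,y0=-.12,y1=-.02,z=.038,st=.002):
    g=cv2.cvtColor(im,cv2.COLOR_BGR2GRAY).astype(np.float32); ys=np.arange(y0,y1,st); v=[]
    for y in ys:
        q=np.array([proj(n,np.r_[cl(x,y),z]) for x in np.linspace(-.004,.004,5)],np.float32)
        v.append(cv2.remap(g,q[:,:1],q[:,1:],1).mean())
    return ys,np.array(v)
def show(n,im,**k):
    ys,v=prof(n,im,**k); print(n," ".join(f"{round(y*1000)}:{x:.0f}" for y,x in zip(ys,v)))
def look(tag):
    for n in("top","side"):
        im=env.read_camera(n)[:,:,::-1].copy(); cv2.imwrite(f"pics/{tag}_{n}.png",im); show(n,im)
E
python3 - <<'E'
from h import *
show("top",cv2.imread("pics/t1.png"));show("side",cv2.imread("pics/s1.png"))
E
```

```text
top -120:122 -118:124 -116:124 -114:122 -112:115 -110:105 -108:110 -106:131 -104:154 -102:160 -100:160 -98:158 -96:158 -94:158 -92:155 -90:148 -88:139 -86:134 -84:134 -82:134 -80:135 -78:136 -76:136 -74:136 -72:136 -70:136 -68:137 -66:137 -64:131 -62:113 -60:89 -58:80 -56:81 -54:90 -52:107 -50:128 -48:139 -46:139 -44:137 -42:136 -40:137 -38:138 -36:133 -34:114 -32:93 -30:85 -28:84 -26:85 -24:85 -22:85
side -120:121 -118:120 -116:120 -114:120 -112:120 -110:120 -108:120 -106:119 -104:120 -102:120 -100:120 -98:121 -96:124 -94:127 -92:129 -90:130 -88:130 -86:130 -84:129 -82:126 -80:123 -78:118 -76:113 -74:109 -72:106 -70:105 -68:102 -66:95 -64:84 -62:71 -60:61 -58:58 -56:62 -54:72 -52:83 -50:93 -48:99 -46:104 -44:106 -42:105 -40:100 -38:90 -36:76 -34:64 -32:56 -30:54 -28:54 -26:54 -24:54 -22:55
```

Call:
carry_out([
  {"grip": 1, "dp": [0, 0.001, 0.01], "rotation": [0, 0, 0]},
  {"grip": 1, "dp": [0, 0, 0.01], "rotation": [0, 0, 0]},
  {"grip": 1, "dp": [0, 0, 0.01], "rotation": [0, 0, 0]},
  {"grip": 1, "dp": [0, 0, 0.01], "rotation": [0, 0, 0]},
])

```text
time_s: 11.5
tool_pos: [0.5825, 0.2443, 0.1184]
tool_rot: [-179.0, -0.3, -55.5]
force: [-0.8, 1.3, 4.2]
grip_width: 0.0009
```

```bash
python3 - <<'E'
from h import *
to(*cl(0,.168),.085,-55)
look("a")
E
```

```text
t 11.5 pos [0.5825 0.2443 0.1184] rot [-179.03   -0.32  -55.48] w 0.0009 F [-0.8  1.3  4.2]
dp [-0.0029  0.0063  0.0333] rotv [-0.97 -0.32 -0.48] q7 [  6.  24. -40.  93.  17.  68. -93.]
top -120:123 -118:124 -116:124 -114:123 -112:116 -110:106 -108:111 -106:132 -104:154 -102:161 -100:160 -98:158 -96:158 -94:159 -92:157 -90:149 -88:139 -86:135 -84:134 -82:135 -80:136 -78:136 -76:137 -74:137 -72:132 -70:116 -68:92 -66:81 -64:82 -62:88 -60:105 -58:125 -56:136 -54:137 -52:138 -50:140 -48:141 -46:139 -44:131 -42:111 -40:92 -38:84 -36:84 -34:85 -32:85 -30:84 -28:83 -26:84 -24:89 -22:107
side -120:118 -118:118 -116:118 -114:118 -112:118 -110:118 -108:118 -106:118 -104:118 -102:117 -100:118 -98:119 -96:122 -94:124 -92:126 -90:128 -88:129 -86:128 -84:127 -82:124 -80:120 -78:114 -76:105 -74:92 -72:77 -70:64 -68:57 -66:57 -64:64 -62:75 -60:85 -58:94 -56:100 -54:104 -52:105 -50:102 -48:94 -46:82 -44:69 -42:59 -40:54 -38:53 -36:52 -34:52 -32:52 -30:55 -28:62 -26:74 -24:88 -22:99
```

Tracking works: the foot front moved from −61.5 to −69.5 mm and the force is 4 N. I'll finish the stroke with a lateral correction.

Call:
carry_out([
  {"grip": 1, "dp": [-0.002, 0.003, 0.01], "rotation": [-0.5, -0.3, 0]},
  {"grip": 1, "dp": [-0.001, 0.003, 0.01], "rotation": [-0.5, 0, 0]},
  {"grip": 1, "dp": [0, 0, 0.008], "rotation": [0, 0, 0]},
  {"grip": 1, "dp": [0, 0, 0.003], "rotation": [0, 0, 0]},
])

```text
time_s: 11.93
tool_pos: [0.5782, 0.2446, 0.0892]
tool_rot: [-179.8, -0.1, -55.5]
force: [-8.6, -5.3, 29.9]
grip_width: 0.0005
```

```bash
python3 - <<'E'
from h import *
to(*cl(0,.168),.145,-55)
look("b")
E
```

```text
t 11.9333 pos [0.5782 0.2446 0.0892] rot [-1.7981e+02 -9.0000e-02 -5.5490e+01] w 0.0005 F [-8.6 -5.3 29.9]
dp [ 0.      0.0022 -0.0558] rotv [-0.19 -0.09 -0.49] q7 [  5.  26. -39.  94.  18.  66. -94.]
top -120:123 -118:125 -116:125 -114:123 -112:116 -110:105 -108:112 -106:132 -104:155 -102:161 -100:161 -98:159 -96:159 -94:159 -92:157 -90:149 -88:140 -86:135 -84:135 -82:137 -80:134 -78:118 -76:93 -74:81 -72:82 -70:87 -68:103 -66:122 -64:136 -62:140 -60:141 -58:140 -56:138 -54:137 -52:132 -50:114 -48:94 -46:85 -44:85 -42:85 -40:85 -38:84 -36:83 -34:83 -32:89 -30:108 -28:132 -26:143 -24:144 -22:144
side -120:83 -118:83 -116:84 -114:85 -112:86 -110:87 -108:90 -106:93 -104:95 -102:98 -100:102 -98:106 -96:111 -94:115 -92:119 -90:122 -88:123 -86:123 -84:119 -82:109 -80:95 -78:77 -76:63 -74:57 -72:59 -70:68 -68:78 -66:89 -64:96 -62:101 -60:104 -58:104 -56:99 -54:88 -52:74 -50:62 -48:55 -46:52 -44:51 -42:51 -40:52 -38:53 -36:57 -34:66 -32:79 -30:92 -28:100 -26:104 -24:105 -22:105
```

The lever hit its end stop at TCP z 0.089, having moved the bar 16 mm. About 27 mm remains to contact. Up, then a second stroke to about 0.092.

Call:
carry_out([
  {"grip": 1, "dp": [0, 0, -0.01], "rotation": [0, 0, 0]},
  {"grip": 1, "dp": [0, 0, -0.014], "rotation": [0, 0, 0]},
  {"grip": 1, "dp": [0, 0, -0.014], "rotation": [0, 0, 0]},
  {"grip": 1, "dp": [0, 0, -0.014], "rotation": [0, 0, 0]},
  {"grip": 1, "dp": [0, 0, -0.01], "rotation": [0, 0, 0]},
  {"grip": 1, "dp": [0, 0, 0], "rotation": [0, 0, 0]},
])

```text
time_s: 12.53
tool_pos: [0.5756, 0.2402, 0.1525]
tool_rot: [179.6, -0.3, -55.5]
force: [-0.2, 0.2, 1.8]
grip_width: 0.0004
```

```bash
python3 - <<'E'
from h import *
to(*cl(0,.168),.145,-55)
E
```

```text
t 12.5333 pos [0.5756 0.2402 0.1525] rot [179.56  -0.26 -55.53] w 0.0004 F [-0.2  0.2  1.8]
dp [-0.0022 -0.0024  0.0075] rotv [ 0.44 -0.26 -0.53] q7 [  6.  23. -40.  91.  15.  73. -92.]
```

Call:
carry_out([
  {"grip": 1, "dp": [-0.002, -0.001, 0.01], "rotation": [0.4, 0, 0]},
  {"grip": 1, "dp": [-0.001, 0.001, 0.01], "rotation": [0, 0, 0]},
  {"grip": 1, "dp": [-0.001, 0.001, 0.01], "rotation": [-0.3, 0, 0]},
  {"grip": 1, "dp": [-0.001, 0.001, 0.01], "rotation": [-0.3, 0, 0]},
  {"grip": 1, "dp": [0, 0.002, 0.01], "rotation": [-0.3, 0, 0]},
  {"grip": 1, "dp": [0, 0.001, 0.006], "rotation": [0, 0, 0]},
])

```text
time_s: 13.03
tool_pos: [0.5698, 0.2442, 0.092]
tool_rot: [179.5, -0.2, -55.5]
force: [2.5, 0.5, 4.3]
grip_width: 0.0005
```

```bash
python3 - <<'E'
from h import *
to(*cl(0,.168),.091,-55)
look("c")
E
```

```text
t 13.0333 pos [0.5698 0.2442 0.092 ] rot [179.46  -0.2  -55.47] w 0.0005 F [2.5 0.5 4.3]
dp [ 0.0044 -0.0048  0.001 ] rotv [ 0.54 -0.2  -0.47] q7 [  5.  25. -39.  95.  17.  67. -94.]
top -120:122 -118:124 -116:125 -114:123 -112:116 -110:106 -108:111 -106:132 -104:155 -102:161 -100:160 -98:159 -96:159 -94:156 -92:135 -90:103 -88:83 -86:81 -84:89 -82:107 -80:127 -78:136 -76:140 -74:141 -72:140 -70:138 -68:136 -66:126 -64:110 -62:93 -60:85 -58:84 -56:84 -54:84 -52:83 -50:84 -48:85 -46:90 -44:109 -42:131 -40:143 -38:145 -36:144 -34:143 -32:143 -30:144 -28:143 -26:142 -24:143 -22:142
side -120:78 -118:78 -116:79 -114:79 -112:78 -110:78 -108:78 -106:78 -104:79 -102:79 -100:79 -98:79 -96:79 -94:79 -92:78 -90:77 -88:76 -86:75 -84:76 -82:79 -80:83 -78:89 -76:93 -74:95 -72:95 -70:90 -68:82 -66:70 -64:61 -62:55 -60:52 -58:51 -56:51 -54:52 -52:53 -50:59 -48:69 -46:83 -44:95 -42:102 -40:105 -38:106 -36:107 -34:107 -32:106 -30:105 -28:105 -26:105 -24:106 -22:106
```

The foot front is at about −91 mm, so roughly 13 mm to contact. Third stroke.

Call:
carry_out([
  {"grip": 1, "dp": [0.003, -0.003, -0.01], "rotation": [0.5, 0, 0]},
  {"grip": 1, "dp": [0.001, -0.002, -0.014], "rotation": [0, 0, 0]},
  {"grip": 1, "dp": [0, 0, -0.014], "rotation": [0, 0, 0]},
  {"grip": 1, "dp": [0, 0, -0.014], "rotation": [0, 0, 0]},
  {"grip": 1, "dp": [0, 0, -0.01], "rotation": [0, 0, 0]},
  {"grip": 1, "dp": [0, 0, 0], "rotation": [0, 0, 0]},
])

```text
time_s: 13.63
tool_pos: [0.5719, 0.2374, 0.1536]
tool_rot: [178.9, -0.2, -55.6]
force: [0.2, 0.4, 0.1]
grip_width: 0.0001
```

```bash
python3 - <<'E'
from h import *
to(*cl(0,.168),.145,-55)
E
```

```text
t 13.6333 pos [0.5719 0.2374 0.1536] rot [178.92  -0.2  -55.56] w 0.0001 F [0.2 0.4 0.1]
dp [-0.0024 -0.0071  0.0085] rotv [ 1.08 -0.2  -0.56] q7 [  7.  23. -40.  91.  15.  73. -92.]
```

Call:
carry_out([
  {"grip": 1, "dp": [-0.002, -0.006, 0.008], "rotation": [1, 0, 0]},
  {"grip": 1, "dp": [-0.001, 0, 0.01], "rotation": [0, 0, 0]},
  {"grip": 1, "dp": [-0.001, 0, 0.01], "rotation": [0, 0, 0]},
  {"grip": 1, "dp": [-0.001, 0, 0.01], "rotation": [0, 0, 0]},
  {"grip": 1, "dp": [0, 0.001, 0.006], "rotation": [0, 0, 0]},
])

```text
time_s: 14.05
tool_pos: [0.5756, 0.2453, 0.1103]
tool_rot: [-179.6, -0.3, -55.6]
force: [1.2, 1.0, 5.1]
grip_width: 0.0005
```

```bash
python3 - <<'E'
from h import *
to(*cl(0,.168),.091,-55)
look("d")
E
```

```text
t 14.05 pos [0.5756 0.2453 0.1103] rot [-179.65   -0.3   -55.61] w 0.0005 F [1.2 1.  5.1]
dp [0.0019 0.0007 0.0193] rotv [-0.35 -0.3  -0.61] q7 [  6.  24. -40.  94.  17.  67. -93.]
top -120:122 -118:124 -116:125 -114:123 -112:116 -110:105 -108:111 -106:133 -104:156 -102:161 -100:156 -98:132 -96:102 -94:93 -92:109 -90:130 -88:139 -86:141 -84:140 -82:138 -80:137 -78:137 -76:130 -74:111 -72:91 -70:84 -68:84 -66:85 -64:85 -62:85 -60:83 -58:84 -56:92 -54:112 -52:133 -50:143 -48:144 -46:143 -44:143 -42:144 -40:143 -38:143 -36:143 -34:142 -32:143 -30:143 -28:143 -26:143 -24:142 -22:142
side -120:94 -118:97 -116:99 -114:101 -112:103 -110:102 -108:99 -106:91 -104:79 -102:67 -100:59 -98:58 -96:63 -94:73 -92:84 -90:94 -88:101 -86:107 -84:110 -82:108 -80:99 -78:86 -76:71 -74:60 -72:54 -70:52 -68:52 -66:52 -64:52 -62:55 -60:63 -58:75 -56:88 -54:99 -52:104 -50:106 -48:107 -46:107 -44:107 -42:108 -40:108 -38:108 -36:107 -34:107 -32:107 -30:107 -28:107 -26:106 -24:106 -22:107
```

Bar collar at −74 mm, so contact is close. Finishing this stroke.

Call:
carry_out([
  {"grip": 1, "dp": [0.001, 0.001, 0.01], "rotation": [0, 0, 0]},
  {"grip": 1, "dp": [0, 0.001, 0.007], "rotation": [0, 0, 0]},
  {"grip": 1, "dp": [0, 0, 0.002], "rotation": [0, 0, 0]},
])

```text
time_s: 14.4
tool_pos: [0.5747, 0.2445, 0.0912]
tool_rot: [-179.6, -0.2, -55.6]
force: [0.1, 0.8, 4.5]
grip_width: 0.0003
```

```bash
python3 - <<'E'
from h import *
to(*cl(0,.168),.148,-55)
look("e")
E
```

```text
t 14.4 pos [0.5747 0.2445 0.0912] rot [-179.58   -0.22  -55.56] w 0.0003 F [0.1 0.8 4.5]
dp [ 0.0021 -0.001  -0.0568] rotv [-0.42 -0.23 -0.56] q7 [  6.  25. -39.  95.  17.  65. -94.]
top -120:123 -118:124 -116:125 -114:123 -112:116 -110:105 -108:111 -106:133 -104:156 -102:163 -100:158 -98:137 -96:123 -94:132 -92:141 -90:142 -88:140 -86:140 -84:140 -82:136 -80:123 -78:100 -76:87 -74:83 -72:83 -70:85 -68:85 -66:84 -64:84 -62:86 -60:99 -58:122 -56:140 -54:144 -52:144 -50:143 -48:143 -46:144 -44:144 -42:144 -40:143 -38:143 -36:143 -34:142 -32:143 -30:144 -28:144 -26:143 -24:142 -22:143
side -120:78 -118:79 -116:79 -114:79 -112:79 -110:79 -108:79 -106:79 -104:79 -102:78 -100:78 -98:77 -96:78 -94:80 -92:85 -90:90 -88:94 -86:94 -84:90 -82:81 -80:71 -78:62 -76:56 -74:54 -72:53 -70:52 -68:52 -66:56 -64:64 -62:77 -60:90 -58:99 -56:104 -54:106 -52:106 -50:106 -48:106 -46:106 -44:107 -42:106 -40:106 -38:106 -36:106 -34:106 -32:106 -30:106 -28:105 -26:105 -24:105 -22:106
```

The collar is at −79 mm with force still about 4.5 N, so the foot is just about touching. Up and start the fourth stroke, stopping partway.

Call:
carry_out([
  {"grip": 1, "dp": [0.001, -0.001, -0.008], "rotation": [0, 0, 0]},
  {"grip": 1, "dp": [0.001, -0.002, -0.014], "rotation": [0, 0, 0]},
  {"grip": 1, "dp": [0, 0, -0.014], "rotation": [0, 0, 0]},
  {"grip": 1, "dp": [0, 0, -0.014], "rotation": [0, 0, 0]},
  {"grip": 1, "dp": [0, 0, -0.01], "rotation": [0, 0, 0]},
  {"grip": 1, "dp": [0, 0, 0], "rotation": [0, 0, 0]},
])

```text
time_s: 15.0
tool_pos: [0.5744, 0.2379, 0.1528]
tool_rot: [179.4, -0.4, -55.7]
force: [0.6, 0.3, -0.6]
grip_width: 0.0005
```

```bash
python3 - <<'E'
from h import *
to(*cl(0,.168),.125,-55)
look("f")
E
```

```text
t 15.0 pos [0.5744 0.2379 0.1528] rot [179.44  -0.38 -55.69] w 0.0005 F [ 0.6  0.3 -0.6]
dp [-0.0036 -0.0048  0.0277] rotv [ 0.56 -0.37 -0.69] q7 [  7.  22. -40.  91.  15.  73. -92.]
top -120:122 -118:123 -116:124 -114:122 -112:116 -110:105 -108:110 -106:133 -104:155 -102:162 -100:157 -98:137 -96:122 -94:131 -92:140 -90:141 -88:140 -86:140 -84:139 -82:134 -80:119 -78:97 -76:86 -74:84 -72:84 -70:85 -68:85 -66:84 -64:83 -62:86 -60:99 -58:123 -56:140 -54:144 -52:143 -50:143 -48:143 -46:143 -44:143 -42:144 -40:143 -38:142 -36:143 -34:143 -32:143 -30:143 -28:144 -26:143 -24:142 -22:142
side -120:120 -118:120 -116:119 -114:118 -112:114 -110:106 -108:92 -106:77 -104:65 -102:61 -100:65 -98:74 -96:85 -94:95 -92:103 -90:110 -88:112 -86:110 -84:101 -82:87 -80:72 -78:61 -76:56 -74:54 -72:54 -70:54 -68:54 -66:58 -64:66 -62:80 -60:93 -58:103 -56:108 -54:109 -52:110 -50:110 -48:110 -46:110 -44:110 -42:110 -40:110 -38:110 -36:110 -34:110 -32:110 -30:110 -28:110 -26:109 -24:109 -22:109
```

Both views now put the foot on the plate with about 2 mm compression. I need about 7 mm more bar travel, so the collar's rear edge should go from −59 to −66 mm. Partial stroke, then measure.

Call:
carry_out([
  {"grip": 1, "dp": [-0.003, -0.004, 0.008], "rotation": [0.5, 0, 0]},
  {"grip": 1, "dp": [-0.001, 0, 0.008], "rotation": [0, 0, 0]},
  {"grip": 1, "dp": [-0.001, 0, 0.008], "rotation": [0, 0, 0]},
  {"grip": 1, "dp": [0, 0, 0.004], "rotation": [0, 0, 0]},
])

```text
time_s: 15.43
tool_pos: [0.576, 0.2473, 0.1223]
tool_rot: [-179.7, -0.3, -55.6]
force: [0.1, 1.2, 7.4]
grip_width: 0.0008
```

```bash
python3 - <<'E'
from h import *
to(*cl(0,.168),.115,-55)
look("g")
E
```

```text
t 15.4333 pos [0.576  0.2473 0.1223] rot [-179.68   -0.3   -55.64] w 0.0008 F [0.1 1.2 7.4]
dp [0.0033 0.0021 0.0073] rotv [-0.32 -0.3  -0.64] q7 [  6.  24. -40.  93.  16.  69. -93.]
top -120:123 -118:124 -116:125 -114:123 -112:116 -110:105 -108:111 -106:134 -104:156 -102:162 -100:158 -98:138 -96:124 -94:132 -92:141 -90:142 -88:137 -86:123 -84:101 -82:88 -80:84 -78:84 -76:84 -74:85 -72:85 -70:83 -68:87 -66:101 -64:124 -62:140 -60:144 -58:143 -56:143 -54:144 -52:143 -50:143 -48:143 -46:143 -44:143 -42:144 -40:143 -38:143 -36:143 -34:143 -32:143 -30:144 -28:144 -26:143 -24:142 -22:143
side -120:117 -118:117 -116:117 -114:116 -112:112 -110:103 -108:90 -106:75 -104:63 -102:59 -100:64 -98:73 -96:82 -94:90 -92:92 -90:88 -88:78 -86:68 -84:60 -82:56 -80:54 -78:53 -76:53 -74:53 -72:57 -70:65 -68:79 -66:92 -64:101 -62:106 -60:107 -58:108 -56:108 -54:108 -52:108 -50:108 -48:108 -46:108 -44:108 -42:108 -40:108 -38:108 -36:108 -34:108 -32:108 -30:108 -28:107 -26:107 -24:106 -22:102
```

The bar advanced 6 mm while the foot stayed against the plate, so compression is about 8 mm and force 7.4 N. A small extra push, then hold and check.

Call:
carry_out([
  {"grip": 1, "dp": [0.001, 0.001, 0.003], "rotation": [0, 0, 0]},
  {"grip": 1, "dp": [0, 0, 0.001], "rotation": [0, 0, 0]},
])

```text
time_s: 15.7
tool_pos: [0.5763, 0.2488, 0.1186]
tool_rot: [-179.5, -0.2, -55.5]
force: [-1.0, -3.0, 7.0]
grip_width: 0.0004
```

```bash
python3 - <<'E'
from h import *
to(*cl(0,.168),.115,-55)
for i in range(12): env.read_camera("side")
to(*cl(0,.168),.115,-55)
look("h")
t=cv2.imread("pics/h_top.png");s=cv2.imread("pics/h_side.png")
o=np.zeros((600,800,3),np.uint8)
o[:300]=cv2.resize(t[165:261,95:351],(800,300),interpolation=2);o[300:,:400]=cv2.resize(s[230:320,220:340],(400,300),interpolation=2);o[300:,400:]=cv2.resize(s,(400,300))
cv2.imwrite("pics/h.png",o)
E
```

```text
t 15.7 pos [0.5763 0.2488 0.1186] rot [-179.46   -0.22  -55.52] w 0.0004 F [-1. -3.  7.]
dp [0.0045 0.0032 0.0036] rotv [-0.54 -0.22 -0.51] q7 [  6.  24. -40.  93.  17.  68. -93.]
t 16.3 pos [0.5763 0.2486 0.1187] rot [-179.47   -0.22  -55.53] w 0.0004 F [-1.   1.4  6.8]
dp [0.0043 0.0031 0.0037] rotv [-0.52 -0.23 -0.53] q7 [  6.  24. -40.  93.  17.  68. -93.]
top -120:121 -118:123 -116:125 -114:123 -112:115 -110:105 -108:111 -106:134 -104:156 -102:162 -100:158 -98:138 -96:123 -94:132 -92:141 -90:140 -88:129 -86:108 -84:89 -82:84 -80:84 -78:85 -76:85 -74:84 -72:84 -70:84 -68:93 -66:114 -64:136 -62:143 -60:144 -58:143 -56:143 -54:143 -52:142 -50:143 -48:142 -46:142 -44:142 -42:143 -40:143 -38:143 -36:143 -34:143 -32:143 -30:144 -28:144 -26:143 -24:143 -22:142
side -120:112 -118:113 -116:114 -114:114 -112:111 -110:103 -108:90 -106:75 -104:63 -102:59 -100:63 -98:72 -96:81 -94:87 -92:86 -90:80 -88:71 -86:62 -84:57 -82:55 -80:53 -78:53 -76:53 -74:54 -72:60 -70:71 -68:84 -66:96 -64:103 -62:106 -60:107 -58:108 -56:107 -54:108 -52:108 -50:107 -48:107 -46:108 -44:108 -42:108 -40:108 -38:108 -36:108 -34:108 -32:108 -30:108 -28:107 -26:106 -24:104 -22:100
```

View pics/h.png

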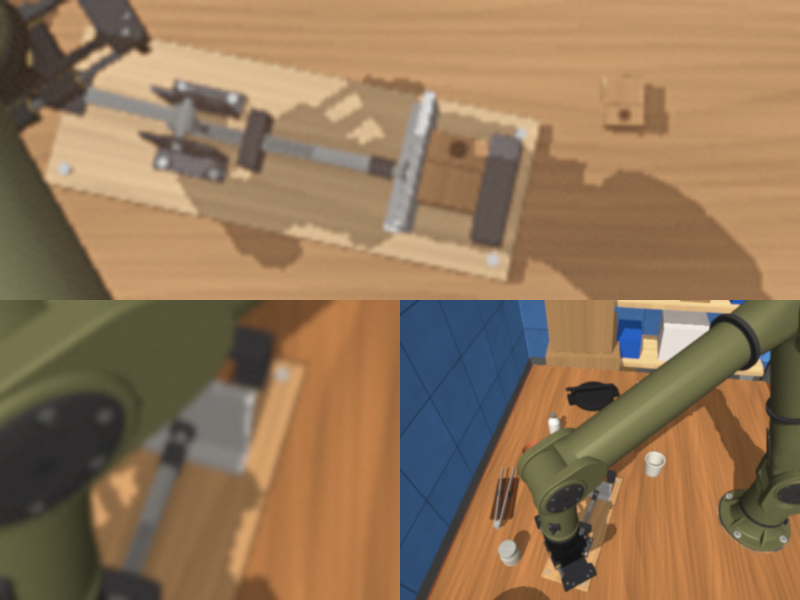

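The foot bears on the straightedge, which stands flush on the block. The collar, at crop (383,165), is about 9 mm into the foot's travel. The pose held steady for 0.6 s with about 7 N on the paddle, so I'm handing in.

```bash
python3 -c "
from cell import env
print(env.sign_off()); print(env.get_obs()['time_s'])"
```

```text
the job is handed in; nothing more can be done
None
the job is handed in; nothing more can be done
```

The job is handed in at about 16.5 s of the 58 s allowed. The system gives no verdict, so success rests on my own checks below.

I gripped the straightedge nearest the base and stood it on the board against the block's free face. Contact showed about 4 N back from the block and 8 N up from the board, and then I let go. I pumped three strokes plus part of a fourth and finished holding the paddle down with shut fingers.

**Last checks**
- **Foot:** it is on the plate and no longer moves with the bar. The bar went about 7 mm further after roughly 2 mm of compression, so the foot is pushed in about 8–9 mm. This is estimated from the images, to about ±1.5 mm.
- **Paddle:** the push was about 7 N and steady over 0.6 s, a little under the 9 N expected at half travel.
- **Straightedge:** it looks upright and flush on the block, untouched by the arm. Its centring on the block is a few millimetres by estimate.
- **Bystanders:** I saw none touched or moved, though I did not measure their positions.

The first stroke ran into the lever's end stop with about 30 N on the tool, which is under the limits. I stopped the later strokes short of it.

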